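# Grease the polishing spindle's bearing

## Robot

A 7-joint arm with a two-finger parallel gripper is mounted at the origin on the work surface. World frame = base frame: x ahead of the robot, y to its left, z up, the work surface at z = 0. Lengths are in m, angles in rad, forces in N, time in s.
With the tool pointing down it reaches from about 0.4 to 0.85 m from the base axis. Payload 4.5 kg.
Tool frame: the origin (TCP) lies at the very end of the fingers, on their centre line; the grasp point (between the pads) lies 19 mm behind it; z points along the fingers, y is the line along which they close (so a half turn about z gives the same grasp; the last joint's range is limited). The gripper opens to 88 mm and grips with 3 to 60 N. Pads are 18 mm wide; open, the fingers measure 123 mm over their backs; the gripper's body (75 mm by 187 mm) begins 45 mm behind the grasp point.
Start: joints at [-1.157, 0.689, -0.195, 1.565, 0.157, 0.902, -0.215], TCP at [0.232, 0.58, 0.239] pointing down, gripper open.
Joint ranges: [-3.01, 3.01], [-0.46, 2.08], [-1.47, 1.51], [0.13, 2.56], [-1, 4.14], [0.04, 2.09], [-2.66, 2.66]. Speed limits (rad/s): [2.57, 2.57, 3.14, 3.14, 3.14, 3.14, 3.14].

## Interface

Orientations are given as a unit quaternion [x, y, z, w].
In Python, from plant import r, optics gives the robot as it stands.
- The arm moves only by the tool servo_tool, never from a script. Its arguments are lists of equal length, an entry for each row: "translation": the shift along the tool's x, y, z in m, a list of three; "turn": the turn, a rotation vector about the tool's x, y, z in rad, a list of three. In form: {"translation": [[dx, dy, dz], ...], "turn": [[rx, ry, rz], ...]}. A call has 1 to 10 rows; each row shifts and turns the commanded pose from where the row before left it, along the tool's axes as they then stand; what a row does not reach is not made up. A row lasts 1/8 s, in which the tool goes at most 62.5 mm and 10.7 degrees, less where a joint would pass 70% of its speed; a pose out of reach is approached as far as the arm can. A call is refused whole if a number of a shift passes 0.0625 or a number of a turn 0.188, either way. A call with a gripper value outside its range is refused whole. "grip" is the opening, from 0 (shut) to 1 (fully open), set as the call begins (left out, the last holds). The fingers move at their own pace and stop on an object; "grip_force" is the grip in N (left out, the last holds). Time passes only in rows, so rows that do not move let the fingers close. It gives the time, the measured TCP pose, the force, the opening and the grip force at its end, in the units of the state.
- r.get_state(): the state, without advancing time (a new reading comes with each control period).
- optics.snapshot(name): name is "scene" or "top" or "wrist"; returns a dict with "img" (420x560x3 uint8, red, green, blue), "z_map" (420x560 float32, m along the optical axis (not along the pixel's ray), 0 where there is no reading), "mtx" (3x3 intrinsics, pixels), "k1" (the pictures are not rectified: a ray, as slopes to the right and down, at radius r is drawn at 1 + k1 r^2 times it, then the intrinsics apply), "R" (3x3) and "t" (3): a world point X has camera coordinates R X + t. Camera axes: x right, y down, z forward; pixel columns grow to the right and rows downward; lengths in m; the calibration is good to about 2 mm. A picture is of the moment at which its call begins.
- r.finish_job(): hands the job in; it is judged then, once.
The state is a dict: "clock": time; "q": joint angles; "qd": joint speeds; "joint_torque": joint torques, N m; "tool_pos": TCP position; "eef_rot": TCP orientation; "contact_force": force on the tool from outside, world axes, zero at the start; "moment": the same for the moment, N m; "opening": opening from 0.0 (shut) to 1.0 (fully open); "finger_force": force on a finger pad.
Only numpy, scipy, OpenCV 4.12 (cv2) and the standard library are available. Lean on these libraries where they do the work, as an engineer would, in place of code of your own. Each camera call takes 0.05 s, during which the arm holds its last target. There are 200 camera calls.

## Task

The polishing spindle's bearing needs grease: take the push-type grease gun out of its wooden stand and press its mouth squarely, along the nipple's own lean, onto the tilted grease nipple until it snaps over the head. Then keep pushing against the gun's inner spring so that the mouth is fully home against the nipple's shoulder, and finish like that, still gripping the gun and pressing; leave the pliers, tape roll, tin and file alone.

Things in the scene. Friction and masses are not known exactly. Their poses are not given: they have to be found in the camera images.
- gun: Loose round grease gun, 0.36 kg, 116 mm long. Origin: centre of its open mouth (lower end); z along its axis, mouth to butt. Steel nose 22 mm dia. (rim 28, bore 16 widening to 22 at the mouth), z 0 to 36; barrel 28 mm dia., z 36 to 116, gripped above the steel collar (46 mm dia., z 50 to 56; fingertips can push on it). Starts upright, collar on the stand, mouth 5 mm above the bench.
- plunger (a joint): Spring plunger in the gun's nose, pushed in by the nipple's tip: 0 free; moves from 7 mm before home, about 0.007 m at home. Spring: 2 N at first, 10 N at home.
- gun_jaws (a point): Point on the gun axis 6 mm inside the mouth, amid four sprung jaws that snap behind the nipple head. They take about 5 to 10 N of push, most with the mouth 12 to 13 mm from home; from 10 mm they pull the gun on (up to 10 N), and they have snapped at 6 mm from home. At home the push is about 10 N, rising steeply on the hard stop.
- nipple: Steel grease nipple fixed on the spindle's end bearing (away from the wheel); leans 28 degrees from vertical. Origin: centre of the flat face of its round shoulder (28 mm dia., about 104 mm above the bench); z outward along its axis. Neck 9 mm dia., head 14 mm dia. at z = 15 to 16.5 mm, tip at 21. Home: gun's origin and z axis on the nipple's; the rim then stands on the shoulder, a hard stop.
- spindle: Fixed polishing spindle: plate 170 x 220 mm, two grey pillow-block bearings (98 mm high) 150 mm apart, shaft along y 58 mm up, pulley between, buffing wheel 100 mm dia. (top 108 mm high) at y = 236 to 264 mm. Origin: on the bench under the bearing with the nipple; the nipple leans to -x; y runs along the shaft to the wheel.
- stand: Fixed wooden block 80 x 80 x 55 mm with an upright through hole 35 mm in diameter that holds the gun. Origin: centre of its underside.
- pliers: bystander, leave alone: pliers with blue handles, 165 mm long, 13 mm high, lying on the bench. Origin under the pivot, x toward the jaws.
- tape: bystander, leave alone: roll of tape lying flat, 100 mm in diameter, 25 mm high. Origin: centre of its underside.
- tin: bystander, leave alone: small metal tin, 64 mm in diameter, 60 mm high. Origin: centre of its underside.
- file: bystander, leave alone: hand file, 250 mm long, 20 mm high, lying on the bench, wooden handle to its -x. Origin: on the bench, near its middle.
Things that resemble listed ones, but are neither listed nor needed, are in the scene too. There is more than one size of the gun; the one meant has the size given above.

How it is judged:
On the way, in this order (a step that is already met when the one before it is completed fails the run):
1. the gun is gripped and lifted out of the stand, upright or leaning, mouth at least 65 mm above the bench (height (world z) of gun above 0.065 m and contact force between the fingers and gun above 1 N and contact force between gun and stand below 0.1 N), for 0.2 s.
2. the gun sits squarely on the nipple with its jaws snapped behind the head (x of gun in the frame of nipple between -0.0025 and 0.0025 m and y of gun in the frame of nipple between -0.0025 and 0.0025 m and angle between the z axis of gun and the z axis of nipple, either way round below 0.1 rad and angle between gun's own z axis and vertical below 1.2 rad and z of gun in the frame of nipple below 0.006 m), for 0.1 s.
At the end, for the whole second after the job is handed in: Through the last second the gripper holds the gun squarely on the nipple (within 2.5 mm sideways per axis and 0.1 rad of its axis), mouth within 3 mm of the shoulder, plunger pressed in more than 4 mm, gun pushing on the nipple with more than 4 N, and still (x of gun in the frame of nipple between -0.0025 and 0.0025 m and y of gun in the frame of nipple between -0.0025 and 0.0025 m and angle between the z axis of gun and the z axis of nipple, either way round below 0.1 rad and angle between gun's own z axis and vertical below 1.2 rad and z of gun in the frame of nipple below 0.003 m and value of joint plunger above 0.004 m and contact force between the fingers and gun above 2 N and contact force between gun and nipple above 4 N and linear speed of gun below 0.02 m/s); the arm keeps its last pose, push and grip.
It fails at once if a bystander (pliers, tape, tin or file) is moved more than 30 mm (distance of any of pliers, tape, tin, file from where it was at the start of the episode above 0.03 m).
It also fails if it takes over 40 s, if anything falls off the work surface, if the arm or the gripper's body presses on something with over 40 N, if the wrist force passes 120 N, or if a joint passes its speed limit or range.

## Working session

There is one attempt and no reset: what is moved stays moved. The work goes in short steps, Python scripts to look and compute and a tool call to move; the robot and the scene stay as the last step left them, time stands still between calls to the robot, and variables do not carry over. Pictures are saved under pics/ and viewed, at most 10 in all, crops included, and the job is handed in when it is done.

Besides the shell and the picture viewer there is one more tool, called after "Call:" in YAML: its name, and indented under it one key for each argument. servo_tool: Moves the arm, as the interface text tells. Its arguments: {"type":"object","properties":{"translation":{"type":"array"},"turn":{"type":"array"},"grip":{"type":"number"},"grip_force":{"type":"number"}},"required":["translation","turn"]}

```bash
mkdir -p pics; ls; python3 - <<'E'
from plant import r, optics
import numpy as np, cv2
print(r.get_state())
for n in ("scene","top"):
    s=optics.snapshot(n); np.savez(f"{n}0.npz",**s)
    cv2.imwrite(f"pics/{n}0.png",s["img"][:,:,::-1]); print(n,s["mtx"],s["k1"],s["R"],s["t"])
E
```

```text
pics
{'clock': 0.0, 'q': array([-1.15720065,  0.68997831, -0.19452381,  1.56634456,  0.15729454,
        0.90245758, -0.21510621]), 'qd': array([-1.00642361e-03,  1.72353685e-04,  3.94314204e-04,  1.45237992e-03,
       -5.56441516e-05, -4.56492589e-05,  1.23807457e-03]), 'joint_torque': array([-2.32276670e-04, -5.27565479e+01, -1.26695450e+00, -1.53430277e+01,
       -5.26409259e-02,  6.47666340e-03,  1.78392452e-04]), 'tool_pos': array([0.23151375, 0.57987042, 0.23791366]), 'eef_rot': array([ 1.88718010e-01,  9.82030909e-01, -8.91143937e-04, -1.12741027e-04]), 'contact_force': array([0.07618768, 0.25392731, 0.19421861]), 'moment': array([-0.00044067, -0.04592125, -0.01359317]), 'finger_force': 0.0, 'opening': 1.0001318955690444}
scene [[425.81213649   0.         278.84242227]
 [  0.         425.81213649 204.92167397]
 [  0.           0.           1.        ]] 0.021453770922036056 [[-0.75464048  0.65609255 -0.00776598]
 [ 0.36147946  0.40583925 -0.8394207 ]
 [-0.54758592 -0.63626808 -0.54342671]] [ 0.51554984 -0.09678205  1.22014312]
top [[533.45607966   0.         267.46931309]
 [  0.         533.45607966 210.27148006]
 [  0.           0.           1.        ]] -0.03618398451940466 [[-0.0082319  -0.99993582 -0.00778465]
 [-0.99491286  0.00897171 -0.10033896]
 [ 0.10040236  0.00691906 -0.99492286]] [-0.10069234  0.56345665  0.9346712 ]
```

View pics/scene0.png

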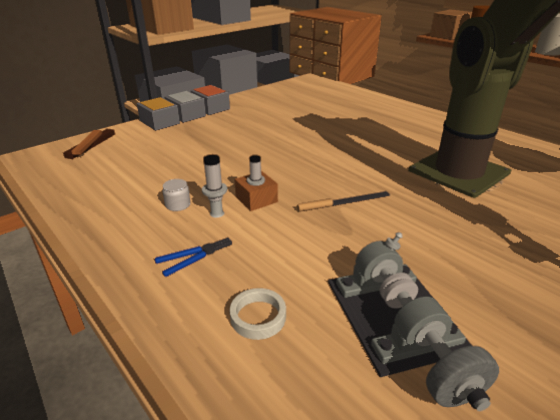

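View pics/top0.png

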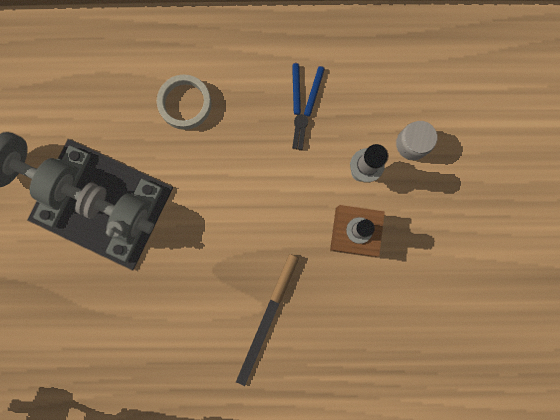

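The scene picture shows the gun in its stand at (256,180), with a larger look-alike standing free at (213,185). The nipple is at (395,240), on the bearing nearest the robot. In the top view the gun butt is at (363,228), the nipple at about (115,230) and the wheel at (10,155).

```bash
cat > h.py <<'E'
import numpy as np, cv2
def cloud(s):
    "world point per pixel (420x560x3), nan where no depth"
    h,w=s["z_map"].shape; K=s["mtx"]; u,v=np.meshgrid(np.arange(w),np.arange(h))
    d=np.stack([(u-K[0,2])/K[0,0],(v-K[1,2])/K[1,1]],-1); p=d.copy()
    for _ in range(10): p=d/(1+float(s["k1"])*(p**2).sum(-1,keepdims=True))
    z=s["z_map"][...,None].astype(float)
    X=(np.concatenate([p*z,z],-1)-s["t"])@s["R"]; X[s["z_map"]==0]=np.nan
    return X
def proj(s,X):
    c=np.atleast_2d(X)@s["R"].T+s["t"]; p=c[:,:2]/c[:,2:]
    p=p*(1+float(s["k1"])*(p**2).sum(1,keepdims=True)); K=s["mtx"]
    return p*K[0,0]+K[:2,2]
E
python3 - <<'E'
from h import *
np.set_printoptions(precision=4,suppress=True)
S=dict(np.load("scene0.npz")); T=dict(np.load("top0.npz"))
P=cloud(T); Q=cloud(S)
for n,C in (("top",P),("scene",Q)):
    f=C.reshape(-1,3); f=f[np.isfinite(f).all(1)]
    b=f[(abs(f[:,0]-.5)<.25)&(abs(f[:,1])<.3)&(abs(f[:,2])<.008)]; print(n,"bench z",np.median(b[:,2]))
print("gun px",P[228,362],"decoy",P[157,375], "scene gun top",Q[159,255],"decoy",Q[160,212])
g=P[228,362][:2]
for n,C in (("top",P),("scene",Q)):
    f=C.reshape(-1,3); f=f[np.isfinite(f).all(1)]
    for lo,hi,rad in ((.112,.135,.03),(.068,.105,.03),(.056,.066,.03),(.05,.058,.07)):
        m=(f[:,2]>lo)&(f[:,2]<hi)&(np.hypot(*(f[:,:2]-g).T)<rad); a=f[m]
        if len(a): print(n,lo,len(a),"med",np.median(a,0),"min",a.min(0),"max",a.max(0))
# spindle region
sub=P[140:270,30:175].reshape(-1,3)
print("plate/hi", [ (z,np.sum(sub[:,2]>z)) for z in (.06,.09,.1,.11,.12)])
for n,C in (("top",P),("scene",Q)):
    f=C.reshape(-1,3)
    n0=P[228,115]
    m=(f[:,2]>.1)&(f[:,2]<.14)&(np.hypot(*(f[:,:2]-n0[:2]).T)<.045)
    a=f[m]; print(n,len(a)); print(a[np.argsort(-a[:,2])][::max(1,len(a)//25)])
E
python3 - <<'E'
import cv2
a=cv2.imread("pics/top0.png")[130:280,0:200]; b=cv2.imread("pics/scene0.png")[220:370,320:520]
cv2.imwrite("pics/c1.png",cv2.resize(cv2.hconcat([a,b]),None,fx=2,fy=2,interpolation=cv2.INTER_CUBIC))
E
```

```text
top bench z 0.0009031905153860883
scene bench z -0.00047280068512588707
gun px [ 0.5229 -0.2594  0.1208] decoy [ 0.6332 -0.2775  0.1535] scene gun top [ 0.5339 -0.2577  0.1218] decoy [ 0.6453 -0.2703  0.152 ]
top 0.112 250 med [ 0.5228 -0.2645  0.1217] min [ 0.5096 -0.2793  0.1126] max [ 0.5359 -0.2509  0.1257]
top 0.068 59 med [ 0.5194 -0.253   0.0879] min [ 0.5092 -0.2679  0.068 ] max [ 0.5342 -0.2507  0.1044]
top 0.056 386 med [ 0.5176 -0.2536  0.0597] min [ 0.494  -0.2876  0.056 ] max [ 0.5517 -0.23    0.0659]
top 0.05 1430 med [ 0.5205 -0.2627  0.0553] min [ 0.4782 -0.3102  0.0501] max [ 0.5683 -0.2195  0.058 ]
scene 0.112 86 med [ 0.5317 -0.2642  0.121 ] min [ 0.5161 -0.2828  0.1127] max [ 0.5427 -0.2541  0.1236]
scene 0.068 149 med [ 0.535  -0.2596  0.0865] min [ 0.5137 -0.2803  0.0683] max [ 0.543  -0.2536  0.1049]
scene 0.056 110 med [ 0.5348 -0.2561  0.0607] min [ 0.4953 -0.2876  0.0561] max [ 0.55   -0.2313  0.066 ]
scene 0.05 405 med [ 0.5427 -0.2523  0.0552] min [ 0.4822 -0.3152  0.0502] max [ 0.5735 -0.2231  0.058 ]
plate/hi [(0.06, np.int64(3860)), (0.09, np.int64(1510
[... 685 characters left out ...]
2 0.1477 0.1003]
 [0.5564 0.1547 0.1001]]
scene 157
[[0.5239 0.1516 0.1232]
 [0.523  0.1467 0.1223]
 [0.5239 0.1433 0.1208]
 [0.5208 0.1521 0.1197]
 [0.5225 0.1534 0.119 ]
 [0.5263 0.1458 0.1167]
 [0.5273 0.149  0.1144]
 [0.5296 0.1468 0.1121]
 [0.5268 0.1427 0.1106]
 [0.5256 0.1487 0.1088]
 [0.535  0.1359 0.1086]
 [0.5425 0.1481 0.108 ]
 [0.5382 0.1472 0.1076]
 [0.5427 0.1463 0.1071]
 [0.5349 0.1449 0.1068]
 [0.5401 0.1511 0.1062]
 [0.5357 0.1501 0.1056]
 [0.534  0.151  0.1053]
 [0.5255 0.1338 0.1049]
 [0.5423 0.142  0.1043]
 [0.5441 0.1478 0.1041]
 [0.5417 0.1372 0.1035]
 [0.5386 0.1548 0.1031]
 [0.5396 0.1534 0.1028]
 [0.5209 0.1375 0.1023]
 [0.5399 0.1539 0.1009]
 [0.5227 0.1481 0.1001]]
```

View pics/c1.png

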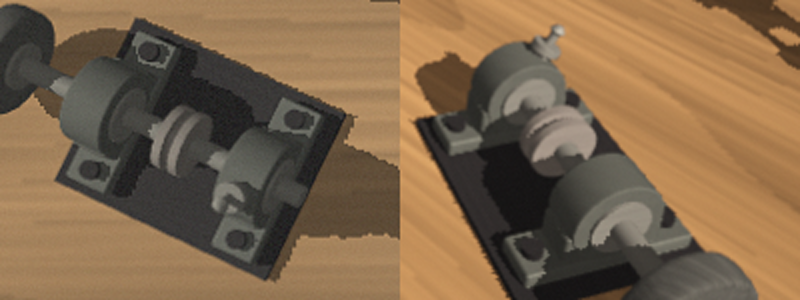

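The crop shows the nipple at about (228,195) in the top half and (550,42) in the scene half. It leans square to the shaft, toward the robot side. I'll move toward it for a closer wrist view.

Call:
servo_tool:
  translation:
    - [-0.03,-0.029,-0.009]
    - [-0.03,-0.029,-0.009]
    - [-0.03,-0.029,-0.009]
    - [-0.03,-0.029,-0.009]
    - [-0.03,-0.029,-0.009]
    - [-0.03,-0.029,-0.009]
    - [-0.03,-0.029,-0.009]
    - [-0.03,-0.029,-0.009]
    - [-0.03,-0.029,-0.009]
    - [-0.03,-0.029,-0.009]
  turn:
    - [0,0,0]
    - [0,0,0]
    - [0,0,0]
    - [0,0,0]
    - [0,0,0]
    - [0,0,0]
    - [0,0,0]
    - [0,0,0]
    - [0,0,0]
    - [0,0,0]

```text
clock: 1.35
tool_pos: [0.403, 0.1985, 0.3288]
eef_rot: [0.189, 0.982, -0.0, -0.0]
contact_force: [0.8, 0.3, -0.6]
opening: 1.003
finger_force: 0.0
```

```bash
cat >> h.py <<'E'
from scipy.spatial.transform import Rotation as Ro
def snap(n,f):
    from plant import optics
    s=optics.snapshot(n); np.savez(f+".npz",**s); cv2.imwrite(f"pics/{f}.png",s["img"][:,:,::-1]); return s
E
python3 - <<'E'
from h import *
np.set_printoptions(precision=4,suppress=True)
from plant import r
s=snap("wrist","w1"); st=r.get_state(); print(st["clock"],st["q"],st["tool_pos"],Ro.from_quat(st["eef_rot"]).as_matrix())
print("cam",-s["R"].T@s["t"],s["R"],s["mtx"][0,0],s["k1"])
Rt=Ro.from_quat(st["eef_rot"]).as_matrix(); print("cam in tool",Rt.T@(-s["R"].T@s["t"]-st["tool_pos"]),(s["R"]@Rt))
for f in ("top0","scene0"):
    T=dict(np.load(f+".npz")); P=cloud(T); im=T["img"].astype(int)
    m=(im.max(-1)<60)&(P[...,2]<.022)&(P[...,2]>.004)&(np.hypot(P[...,0]-.58,P[...,1]-.21)<.2)
    rc=cv2.minAreaRect(P[m][:,:2].astype(np.float32)); print(f,rc,np.median(P[m][:,2]))
E
```

```text
1.4 [-0.3878  0.3393 -0.2243  1.9358  0.1024  0.8776  0.5173] [0.4059 0.1925 0.3296] [[-0.9256  0.3785  0.0022]
 [ 0.3785  0.9256 -0.0041]
 [-0.0036 -0.003  -1.    ]]
cam [0.3361 0.2253 0.4761] [[ 0.3705  0.9289  0.0001]
 [ 0.8925 -0.356   0.277 ]
 [ 0.2573 -0.1025 -0.9609]] 300.0475883167826 -0.010229255862606333
cam in tool [ 0.0765  0.0034 -0.1468] [[ 0.0087  1.     -0.0031]
 [-0.9618  0.0075 -0.2736]
 [-0.2735  0.0054  0.9618]]
top0 ((0.5922725796699524, 0.23000575602054596), (0.27424299716949463, 0.16785234212875366), 64.69824981689453) 0.009297373883074915
scene0 ((0.6026773452758789, 0.23799750208854675), (0.2982600927352905, 0.16935083270072937), 64.71034240722656) 0.006757291887720025
```

View pics/w1.png

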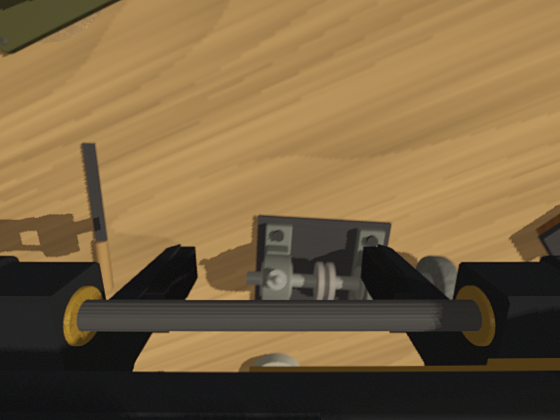

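The wrist view shows the nipple at (278,280), the spindle plate at (320,265) and the file at (95,190). Next I'll fit the known nipple shape to the depth data from all three cameras.

```bash
cat >> h.py <<'E'
from scipy.optimize import least_squares
PSI=np.deg2rad(-25.3); NZ=np.array([-np.cos(PSI)*np.sin(np.deg2rad(28)),-np.sin(PSI)*np.sin(np.deg2rad(28)),np.cos(np.deg2rad(28))])
NIP=np.array([[14,-4],[14,0],[4.5,0],[4.5,12],[7,15],[7,16.5],[3,21],[0,21]])/1e3
GUN=np.array([[14,36],[23,50],[23,56],[14,56],[14,116],[0,116]])/1e3
GUN=np.array([[23,50],[23,56],[14,56],[14,116],[0,116]])/1e3
def pdist(P,o,z,prof):
    d=P-o; h=d@z; rr=np.linalg.norm(d-np.outer(h,z),axis=1); q=np.stack([rr,h],1); best=np.full(len(P),9.)
    for a,b in zip(prof[:-1],prof[1:]):
        t=np.clip(((q-a)@(b-a))/((b-a)@(b-a)),0,1); best=np.minimum(best,np.linalg.norm(q-a-t[:,None]*(b-a),axis=1))
    return best
def fit(C,o0,z,prof,hlo,hhi,rmax,fixz=None):
    f=C.reshape(-1,3); f=f[np.isfinite(f).all(1)]; o=np.array(o0,float)
    for _ in range(4):
        d=f-o; h=d@z; rr=np.linalg.norm(d-np.outer(h,z),axis=1); P=f[(h>hlo)&(h<hhi)&(rr<rmax)]
        o=least_squares(lambda x:pdist(P,x,z,prof),o,loss="soft_l1",f_scale=.001,method="trf").x
    return o,len(P),np.median(pdist(P,o,z,prof))
E
python3 - <<'E'
from h import *
np.set_printoptions(precision=4,suppress=True)
tip=np.array([.5215,.1505,.1235]); o0=tip-.021*NZ; o0[2]=.104; print(o0)
for f in ("top0","scene0","w1"):
    C=cloud(dict(np.load(f+".npz"))); print(f,"nip",*fit(C,o0,NZ,NIP,.003,.03,.02), *fit(C,o0,NZ,NIP,-.003,.03,.02))
for f in ("top0","scene0"):
    C=cloud(dict(np.load(f+".npz"))); print(f,"gun",*fit(C,[.526,-.265,.005],np.array([0,0,1.]),GUN,.053,.13,.03))
E
```

```text
[0.5304 0.1463 0.104 ]
top0 nip [0.5263 0.1497 0.105 ] 62 0.0006875265782878487 [0.5262 0.1496 0.1052] 208 0.0006855858545602141
scene0 nip [0.5283 0.1454 0.1034] 57 0.0005386016040955311 [0.5283 0.1454 0.1034] 135 0.00039663434037396847
w1 nip [0.5266 0.1464 0.1054] 86 0.0003925950719125518 [0.5266 0.1465 0.1055] 316 0.0004283896242344427
top0 gun [ 0.5233 -0.2652  0.0055] 575 0.0007062794001841399
scene0 gun [ 0.5275 -0.2697  0.0056] 366 0.000835005914452759
```

Call:
servo_tool:
  translation:
    - [-0.0284,-0.038,0.009]
    - [-0.0284,-0.038,0.009]
    - [-0.0284,-0.038,0.009]
    - [-0.0284,-0.038,0.009]
    - [-0.0284,-0.038,0.009]
    - [-0.0284,-0.038,0.009]
    - [-0.0284,-0.038,0.009]
    - [-0.0284,-0.038,0.009]
    - [-0.0284,-0.038,0.009]
    - [-0.0284,-0.038,0.009]
  turn:
    - [0,0,0]
    - [0,0,0]
    - [0,0,0]
    - [0,0,0]
    - [0,0,0]
    - [0,0,0]
    - [0,0,0]
    - [0,0,0]
    - [0,0,0]
    - [0,0,0]

```text
clock: 2.65
tool_pos: [0.5259, -0.2594, 0.238]
eef_rot: [0.189, 0.982, 0.0, -0.0]
contact_force: [0.3, 0.6, -0.1]
opening: 1.0
finger_force: 0.0
```

Call:
servo_tool:
  translation:
    - [0,0,0]
    - [0,0,0]
  turn:
    - [0,0,0]
    - [0,0,0]

```text
clock: 2.9
tool_pos: [0.5255, -0.257, 0.2383]
eef_rot: [0.188, 0.982, 0.001, -0.001]
contact_force: [-0.4, -0.6, 0.1]
opening: 1.004
finger_force: 0.0
```

```bash
cat >> h.py <<'E'
def pose():
    from plant import r
    st=r.get_state(); return st,Ro.from_quat(st["eef_rot"]).as_matrix(),st["tool_pos"]
E
python3 - <<'E'
from h import *
np.set_printoptions(precision=4,suppress=True)
s=snap("wrist","w2"); st,R,p=pose(); print(st["clock"],st["q"],p,R[:,2])
o,n,m=fit(cloud(s),[.525,-.267,.005],np.array([0,0,1.]),GUN,.053,.13,.03); print(o,n,m)
for tz in (.16,.0625): print("tool delta",R.T@(np.array([o[0],o[1],tz])-p))
print("turn to vertical",(Ro.from_matrix(R).inv()*Ro.from_quat([.189,.98198,0,0])).as_rotvec())
E
```

```text
2.95 [ 0.4746  0.6347 -0.1686  1.6904  0.1337  0.8286  1.4406] [ 0.5257 -0.2564  0.2386] [-0.0004  0.0015 -1.    ]
[ 0.5239 -0.2674  0.0067] 1580 0.0003691141485179975
tool delta [-0.0025 -0.0109  0.0786]
tool delta [-0.0025 -0.011   0.1761]
turn to vertical [ 0.0012 -0.0009  0.0024]
```

View pics/w2.png

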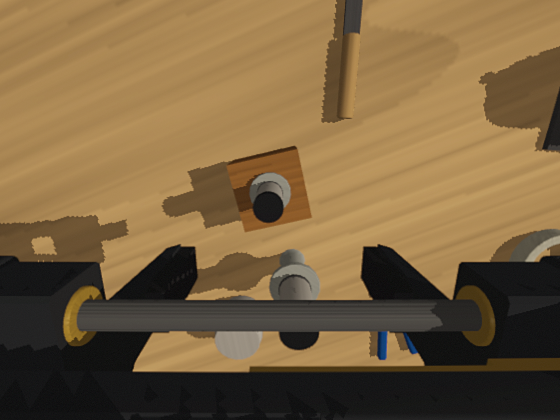

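The wrist view shows the gun butt at (268,205), standing upright in the stand, and the decoy at (297,290), clear of the path. I'll go down.

Call:
servo_tool:
  translation:
    - [-0.001,-0.005,0.01]
    - [-0.0015,-0.006,0.03]
    - [0,0,0.03]
    - [0,0,0.02]
    - [0,0,0]
  turn:
    - [0,0,0]
    - [0,0,0]
    - [0,0,0]
    - [0,0,0]
    - [0,0,0]

```text
clock: 3.58
tool_pos: [0.5227, -0.2682, 0.1472]
eef_rot: [0.188, 0.982, 0.001, -0.002]
contact_force: [-0.3, 0.4, 1.0]
opening: 0.999
finger_force: 0.0
```

```bash
python3 - <<'E'
from h import *
np.set_printoptions(precision=4,suppress=True)
s=snap("wrist","w3"); st,R,p=pose(); print(st["clock"],p,R[:,2])
o,n,m=fit(cloud(s),[.524,-.267,.006],np.array([0,0,1.]),GUN,.053,.13,.03); print(o,n,m)
print("tool delta",R.T@(np.array([o[0],o[1],.0625])-p))
E
```

```text
3.625 [ 0.5236 -0.2687  0.1483] [-0.0012  0.0007 -1.    ]
[ 0.5239 -0.2672  0.0067] 3387 0.000345862889237894
tool delta [0.0002 0.0015 0.0858]
```

Call:
servo_tool:
  translation:
    - [0,0.0015,0.025]
    - [0,0,0.03]
    - [0,0,0.02]
    - [0,0,0.009]
    - [0,0,0]
  turn:
    - [0,0,0]
    - [0,0,0]
    - [0,0,0]
    - [0,0,0]
    - [0,0,0]

```text
clock: 4.25
tool_pos: [0.5249, -0.268, 0.0651]
eef_rot: [0.189, 0.982, -0.0, 0.0]
contact_force: [0.4, 0.3, 0.5]
opening: 1.0
finger_force: 0.0
```

Call:
servo_tool:
  translation:
    - [0,0,0]
    - [0,0,0]
    - [0,0,0]
    - [0,0,0]
    - [0,0,0]
    - [0,0,0]
  turn:
    - [0,0,0]
    - [0,0,0]
    - [0,0,0]
    - [0,0,0]
    - [0,0,0]
    - [0,0,0]
  grip: 0
  grip_force: 45

```text
clock: 5.0
tool_pos: [0.5245, -0.268, 0.0647]
eef_rot: [0.189, 0.982, 0.0, -0.0]
contact_force: [-0.5, 0.1, 0.0]
opening: 0.346
finger_force: 0.0
```

Call:
servo_tool:
  translation:
    - [0,0,0]
    - [0,0,0]
  turn:
    - [0,0,0]
    - [0,0,0]

```text
clock: 5.25
tool_pos: [0.5246, -0.2679, 0.0647]
eef_rot: [0.189, 0.982, 0.0, 0.0]
contact_force: [-0.5, 0.6, 0.4]
opening: 0.307
finger_force: 45.0
```

Call:
servo_tool:
  translation:
    - [0,0,-0.02]
    - [0,0,-0.03]
    - [0,0,-0.03]
    - [0,0,-0.04]
    - [0,0,-0.04]
    - [0,0,-0.04]
    - [0,0,-0.03]
    - [0,0,-0.02]
    - [0,0,0]
    - [0,0,0]
  turn:
    - [0,0,0]
    - [0,0,0]
    - [0,0,0]
    - [0,0,0]
    - [0,0,0]
    - [0,0,0]
    - [0,0,0]
    - [0,0,0]
    - [0,0,0]
    - [0,0,0]

```text
clock: 6.5
tool_pos: [0.5235, -0.2677, 0.3132]
eef_rot: [0.189, 0.982, 0.0, -0.001]
contact_force: [-0.8, -0.5, -3.4]
opening: 0.308
finger_force: 45.0
```

```bash
python3 - <<'E'
from h import *
np.set_printoptions(precision=4,suppress=True)
st,R,p=pose(); print(st["clock"],p,R[:,2],st["finger_force"],st["opening"])
cs=[]
for n in ("top","scene"):
    s=snap(n,n+"1"); st,R,p=pose(); o0=p-np.array([0,0,.058])
    cs.append(s["img"])
    f=cloud(s).reshape(-1,3); f=f[np.isfinite(f).all(1)]
    a=f[(np.hypot(*(f[:,:2]-p[:2]).T)<.03)&(f[:,2]<p[2]+.0)&(f[:,2]>p[2]-.1)]; print(n,len(a))
    u,v=proj(s,p)[0]; print(u,v)
    b=s["img"][:,:,::-1][max(0,int(v)-75):int(v)+75,max(0,int(u)-100):int(u)+100]; cv2.imwrite(f"pics/{n}1c.png",cv2.resize(b,None,fx=3,fy=3,interpolation=cv2.INTER_CUBIC))
    if n=="scene" and len(a)>20:
        # fit full gun: axis tilt free
        G=np.array([[11,5],[11,36],[14,36],[14,50],[23,50],[23,56],[14,56]])/1e3
        G=np.vstack([[[.014,0],[.014,.005]],G])
        def res(x):
            z=Ro.from_rotvec([x[3],x[4],0]).apply([0,0,1]); return pdist(a,x[:3],z,G)
        q=least_squares(res,[*o0,0,0],loss="soft_l1",f_scale=.001,x_scale=[.01]*3+[.1]*2)
        print(q.x,np.median(q.fun),"vs",o0)
E
```

```text
6.5 [ 0.5235 -0.2677  0.3132] [-0.0027  0.0011 -1.    ] 44.99996507540345 0.3075555060572807
top 86
394.0544865047285 217.24675616061953
scene 319
252.48566156988073 77.41093570153278
[ 0.5256 -0.2703  0.2534 -0.0197  0.0062] 0.0008099758481091065 vs [ 0.5236 -0.2677  0.2551]
```

View pics/scene1c.png

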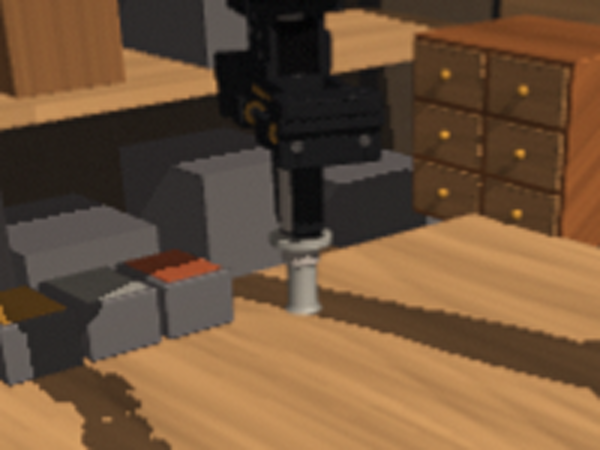

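The view shows the gun hanging straight in the fingers at (300,270), with its collar just under the tips. Now I'll work out the rows to the tilted stand-off.

```bash
cat >> h.py <<'E'
from scipy.spatial.transform import Slerp
RT=np.stack([(y:=np.cross(-NZ,[-1,0,0])),],0)
def Rtarget():
    z=-NZ; y=np.array([-np.sin(PSI),np.cos(PSI),0]); return np.stack([np.cross(y,z),y,z],1)
def rows(p,R,pt,Rt,n):
    sl=Slerp([0,1],Ro.from_matrix([R,Rt])); out=[]
    P=[p+(pt-p)*k/n for k in range(n+1)]; Q=[sl(k/n) for k in range(n+1)]
    for k in range(n): out.append((Q[k].inv().apply(P[k+1]-P[k]).round(4),(Q[k].inv()*Q[k+1]).as_rotvec().round(4)))
    print("T",[list(map(float,a)) for a,b in out]); print("R",[list(map(float,b)) for a,b in out])
E
sed -i '/^RT=/d' h.py
python3 - <<'E'
from h import *
st,R,p=pose(); print(p, st["clock"])
rows(p,R,np.array([.527,.147,.1045])+.159*NZ,Rtarget(),10)
E
```

```text
[ 0.52360317 -0.26773531  0.3131304 ] 6.6
T [[0.0225, 0.0391, 0.0069], [0.023, 0.039, 0.0057], [0.0235, 0.0388, 0.0045], [0.0239, 0.0387, 0.0033], [0.0243, 0.0386, 0.002], [0.0246, 0.0384, 0.0008], [0.0249, 0.0383, -0.0005], [0.025, 0.0381, -0.0018], [0.0251, 0.038, -0.0031], [0.0252, 0.0378, -0.0044]]
R [[0.0015, -0.0492, 0.0061], [0.0015, -0.0492, 0.0061], [0.0015, -0.0492, 0.0061], [0.0015, -0.0492, 0.0061], [0.0015, -0.0492, 0.0061], [0.0015, -0.0492, 0.0061], [0.0015, -0.0492, 0.0061], [0.0015, -0.0492, 0.0061], [0.0015, -0.0492, 0.0061], [0.0015, -0.0492, 0.0061]]
```

Call:
servo_tool:
  translation:
    - [0.0225,0.039,0.007]
    - [0.023,0.039,0.0057]
    - [0.0235,0.039,0.0045]
    - [0.024,0.0387,0.0033]
    - [0.0243,0.0386,0.002]
    - [0.0246,0.0384,0.0008]
    - [0.0249,0.0383,-0.0005]
    - [0.025,0.038,-0.0018]
    - [0.025,0.038,-0.003]
    - [0.025,0.038,-0.0044]
  turn:
    - [0.0015,-0.049,0.006]
    - [0.0015,-0.049,0.006]
    - [0.0015,-0.049,0.006]
    - [0.0015,-0.049,0.006]
    - [0.0015,-0.049,0.006]
    - [0.0015,-0.049,0.006]
    - [0.0015,-0.049,0.006]
    - [0.0015,-0.049,0.006]
    - [0.0015,-0.049,0.006]
    - [0.0015,-0.049,0.006]

```text
clock: 7.85
tool_pos: [0.4614, 0.1741, 0.2465]
eef_rot: [0.212, 0.947, -0.053, 0.234]
contact_force: [1.3, 0.7, -4.0]
opening: 0.309
finger_force: 45.0
```

Call:
servo_tool:
  translation:
    - [0,0,0]
    - [0,0,0]
    - [0,0,0]
  turn:
    - [0,0,0]
    - [0,0,0]
    - [0,0,0]

```text
clock: 8.22
tool_pos: [0.4622, 0.1702, 0.2471]
eef_rot: [0.214, 0.947, -0.053, 0.233]
contact_force: [0.1, 0.1, -3.8]
opening: 0.306
finger_force: 45.0
```

```bash
cat > m.py <<'E'
import sys
from h import *
np.set_printoptions(precision=4,suppress=True)
GN=np.array([[14,0],[14,5],[11,5],[11,36],[14,36],[14,50],[23,50],[23,56]])/1e3
def see(cam,tag):
    s=snap(cam,tag); st,R,p=pose(); C=cloud(s); f=C.reshape(-1,3); f=f[np.isfinite(f).all(1)]
    z=-R[:,2]; o=p-.059*z
    d=f-o; h=d@z; rr=np.linalg.norm(d-np.outer(h,z),axis=1); a=f[(h>-.004)&(h<.052)&(rr<.027)]
    def res(x,full=False):
        zz=R@Ro.from_rotvec([x[3],x[4],0]).apply([0,0,-1]); return pdist(a,p+R@x[:3],zz,GN)
    q=least_squares(res,[0,0,.059,0,0],loss="soft_l1",f_scale=.0007,x_scale=[.01]*3+[.1]*2)
    print(cam,st["clock"],"tool",p,"axis err",np.linalg.norm(np.cross(z,NZ)),"\n gun in tool",q.x,len(a),np.median(q.fun))
    n,k,m=fit(C,[.527,.147,.1045],NZ,NIP,.003,.03,.02); print(" nip",n,k,m)
    g=p+R@q.x[:3]; print(" gun->nip in target frame",Rtarget().T@(n-g))
    return s
if __name__=="__main__":
    for c in sys.argv[2:]: see(c,c+sys.argv[1])
E
python3 m.py a wrist scene
```

```text
wrist 8.275 tool [0.4623 0.1701 0.2472] axis err 0.006625070042605903 
 gun in tool [-0.0004 -0.0003  0.0593 -0.0319 -0.0536] 270 0.00033746513890724455
 nip [0.5264 0.1467 0.1052] 152 0.00034604298308598194
 gun->nip in target frame [0.0067 0.0067 0.0979]
scene 8.325 tool [0.4624 0.1703 0.2472] axis err 0.006449695546868785 
 gun in tool [-0.0007 -0.0009  0.0629 -0.0055 -0.0015] 474 0.0006553024611776577
 nip [0.5282 0.1453 0.1036] 57 0.00036240776517020446
 gun->nip in target frame [0.0057 0.0066 0.0968]
```

View pics/wrista.png

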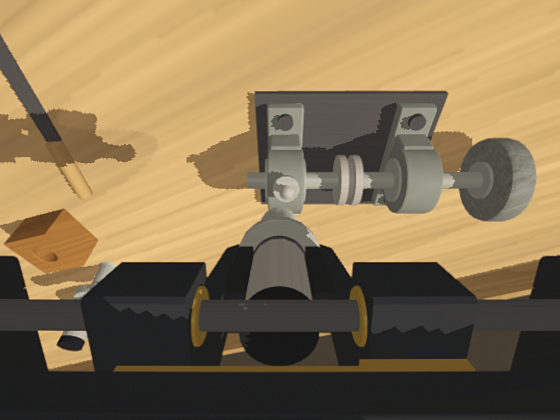

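The wrist view shows the nipple end-on at (287,188) with the gun nose pointing just below it, so there is a small offset to correct. I'll advance to about 32 mm from the shoulder and re-measure.

Call:
servo_tool:
  translation:
    - [0.003,0.0035,0.005]
    - [0.0032,0.0032,0.012]
    - [0,0,0.02]
    - [0,0,0.018]
    - [0,0,0.01]
    - [0,0,0]
    - [0,0,0]
  turn:
    - [0,0,0]
    - [0,0,0]
    - [0,0,0]
    - [0,0,0]
    - [0,0,0]
    - [0,0,0]
    - [0,0,0]

```text
clock: 9.2
tool_pos: [0.4873, 0.1689, 0.1893]
eef_rot: [0.213, 0.948, -0.054, 0.232]
contact_force: [-0.1, 0.1, -2.9]
opening: 0.305
finger_force: 45.0
```

```bash
python3 m.py b wrist scene; python3 - <<'E'
from h import *
st,R,p=pose(); print((Ro.from_matrix(R).inv()*Ro.from_matrix(Rtarget())).as_rotvec())
o=np.array([.527,.147,.1045]); print("tool in nip frame",Rtarget().T@(o-p))
s=dict(np.load("sceneb.npz")); u,v=proj(s,o+.02*NZ)[0].astype(int)
cv2.imwrite("pics/sb.png",cv2.resize(s["img"][v-45:v+45,u-60:u+60,::-1],None,fx=6,fy=6,interpolation=cv2.INTER_CUBIC))
E
```

```text
wrist 9.25 tool [0.4872 0.169  0.1894] axis err 0.008263858627570658 
 gun in tool [-0.0002 -0.0003  0.0602  0.0192 -0.0203] 272 0.00036168400393503776
 nip [0.527  0.147  0.1045] 0 nan
 gun->nip in target frame [-0.0004 -0.0025  0.0361]
scene 9.3 tool [0.4872 0.1691 0.1895] axis err 0.008089279609249198 
 gun in tool [-0.0008 -0.001   0.0632 -0.0035 -0.0029] 423 0.0005972309718185881
 nip [0.5284 0.1454 0.1034] 57 0.0005421444936398396
 gun->nip in target frame [-0.0011 -0.0027  0.0351]
[-0.00281039 -0.00758548  0.00080871]
tool in nip frame [-0.00015495 -0.00298214  0.0963839 ]
  return _methods._mean(a, axis=axis, dtype=dtype,
  ret = ret.dtype.type(ret / rcount)
```

View pics/sb.png

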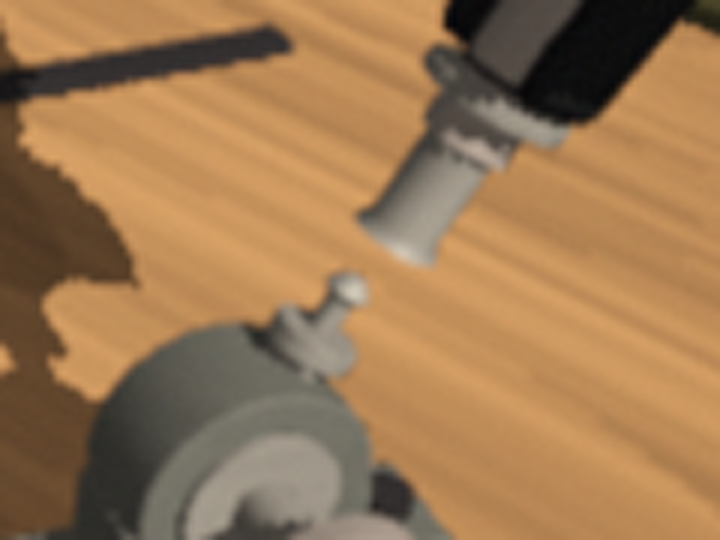

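The crop shows the mouth at (400,240) lined up with the nipple head at (348,290), about 15 mm short of the tip. I'll make a small trim and advance a little.

Call:
servo_tool:
  translation:
    - [0,-0.0016,0.002]
    - [0,-0.0016,0.005]
    - [0,0,0.004]
    - [0,0,0]
    - [0,0,0]
  turn:
    - [-0.003,-0.0076,0]
    - [0,0,0]
    - [0,0,0]
    - [0,0,0]
    - [0,0,0]

```text
clock: 9.93
tool_pos: [0.4906, 0.1653, 0.1822]
eef_rot: [0.212, 0.947, -0.054, 0.235]
contact_force: [0.6, -1.0, -2.7]
opening: 0.307
finger_force: 45.0
```

```bash
python3 m.py c wrist scene top 2>/dev/null; python3 - <<'E'
from h import *
st,R,p=pose(); print((Ro.from_matrix(R).inv()*Ro.from_matrix(Rtarget())).as_rotvec(),st["contact_force"])
o=np.array([.5265,.1466,.105]); print("tool->nip(wrist est)",Rtarget().T@(o-p))
E
```

```text
wrist 9.975 tool [0.4907 0.1653 0.1821] axis err 0.002748898255498465 
 gun in tool [-0.0005 -0.0001  0.0592 -0.0555 -0.0601] 270 0.00037066093600064687
 nip [0.4982 0.1614 0.1335] 10 0.00020896035066834484
 gun->nip in target frame [ 0.0158  0.     -0.0123]
scene 10.025 tool [0.4907 0.1653 0.1821] axis err 0.0026858297580583446 
 gun in tool [-0.0003 -0.0015  0.0604  0.0143  0.0132] 419 0.0006568601155934033
 nip [0.5188 0.1562 0.1388] 186 0.0018227388790425887
 gun->nip in target frame [-0.0054  0.0054 -0.0084]
top 10.075 tool [0.4907 0.1653 0.1821] axis err 0.0027373275286025497 
 gun in tool [ 0.002   0.0018  0.0606 -0.0245  0.012 ] 215 0.0005924247639491811
 nip [0.5171 0.1512 0.1352] 136 0.0011821372963440623
 gun->nip in target frame [-0.0064 -0.0031 -0.0051]
[-0.00245548 -0.0012098   0.00136019] [-0.73511673 -0.11978137 -4.27527771]
tool->nip(wrist est) [ 0.00055968 -0.00157469  0.08702925]
```

Call:
servo_tool:
  translation:
    - [0,-0.001,0.002]
    - [0,0,0.003]
    - [0,0,0.003]
    - [0,0,0.003]
    - [0,0,0.002]
    - [0,0,0]
  turn:
    - [-0.0025,-0.001,0]
    - [0,0,0]
    - [0,0,0]
    - [0,0,0]
    - [0,0,0]
    - [0,0,0]

```text
clock: 10.82
tool_pos: [0.4958, 0.1615, 0.1703]
eef_rot: [0.212, 0.947, -0.053, 0.236]
contact_force: [0.0, -0.3, -3.0]
opening: 0.309
finger_force: 45.0
```

```bash
cat > q.py <<'E'
from h import *
np.set_printoptions(precision=4,suppress=True)
st,R,p=pose(); Rt=Rtarget()
print(st["clock"],"turn",(Ro.from_matrix(R).inv()*Ro.from_matrix(Rt)).as_rotvec(),"F nip frame",Rt.T@st["contact_force"]-Rt.T@[0,0,-3.6],st["moment"])
print("tool->nip",Rt.T@(np.array([.5265,.1466,.105])-p))
E
python3 q.py
```

```text
10.825 turn [-0.0006 -0.0004  0.0014] F nip frame [-0.3768 -0.2545 -0.4366] [0.2966 0.745  0.0029]
tool->nip [ 0.0006 -0.0003  0.0736]
```

Call:
servo_tool:
  translation:
    - [0,0,0.002]
    - [0,0,0.002]
    - [0,0,0.002]
    - [0,0,0]
  turn:
    - [0,0,0]
    - [0,0,0]
    - [0,0,0]
    - [0,0,0]

```text
clock: 11.32
tool_pos: [0.4986, 0.1601, 0.1649]
eef_rot: [0.212, 0.947, -0.054, 0.236]
contact_force: [2.2, -1.0, -7.5]
opening: 0.303
finger_force: 45.0
```

```bash
python3 q.py
```

```text
11.325 turn [-0.0008 -0.0002  0.0013] F nip frame [-0.2872  0.0335  4.5164] [0.3717 0.6243 0.0466]
tool->nip [ 0.0007 -0.0003  0.0674]
```

The jaws are now pulling the gun on, with no lateral force, so it is centred. I'll continue home.

Call:
servo_tool:
  translation:
    - [0,0,0.002]
    - [0,0,0.002]
    - [0,0,0.002]
    - [0,0,0]
  turn:
    - [0,0,0]
    - [0,0,0]
    - [0,0,0]
    - [0,0,0]

```text
clock: 11.82
tool_pos: [0.5009, 0.1591, 0.1599]
eef_rot: [0.212, 0.947, -0.053, 0.236]
contact_force: [-2.9, 0.7, 1.8]
opening: 0.309
finger_force: 45.0
```

```bash
python3 q.py
```

```text
11.825 turn [-0.0002 -0.0003  0.0013] F nip frame [ 0.0473 -0.6457 -6.1455] [ 0.2409  0.7336 -0.0594]
tool->nip [ 0.0006 -0.0004  0.0619]
```

Call:
servo_tool:
  translation:
    - [0,0,0.002]
    - [0,0,0.0015]
    - [0,0,0]
    - [0,0,0]
  turn:
    - [0,0,0]
    - [0,0,0]
    - [0,0,0]
    - [0,0,0]

```text
clock: 12.32
tool_pos: [0.5023, 0.1584, 0.1569]
eef_rot: [0.212, 0.947, -0.053, 0.236]
contact_force: [-4.4, 0.7, 4.8]
opening: 0.309
finger_force: 45.0
```

```bash
python3 q.py
```

```text
12.325 turn [-0.0002 -0.0001  0.0014] F nip frame [-0.1276 -1.2844 -9.3944] [ 0.1144  0.7334 -0.0706]
tool->nip [ 0.0006 -0.0004  0.0585]
```

Push is 9.4 N, so it is about home. I'll add a bit more to seat it on the stop.

Call:
servo_tool:
  translation:
    - [0,0,0.001]
    - [0,0,0.001]
    - [0,0,0]
    - [0,0,0]
    - [0,0,0]
  turn:
    - [0,0,0]
    - [0,0,0]
    - [0,0,0]
    - [0,0,0]
    - [0,0,0]

```text
clock: 12.95
tool_pos: [0.5026, 0.1583, 0.1563]
eef_rot: [0.212, 0.947, -0.053, 0.236]
contact_force: [-13.9, 2.9, 21.5]
opening: 0.308
finger_force: 45.0
```

```bash
python3 q.py; python3 - <<'E'
from h import *
s=snap("scene","sd"); u,v=proj(s,np.array([.527,.147,.1045])+.02*NZ)[0].astype(int)
cv2.imwrite("pics/sd2.png",cv2.resize(s["img"][v-45:v+45,u-60:u+60,::-1],None,fx=6,fy=6,interpolation=cv2.INTER_CUBIC))
E
```

```text
12.95 turn [0.0012 0.0003 0.0013] F nip frame [  0.3656  -3.316  -28.6636] [-0.2204  0.8498 -0.2833]
tool->nip [ 0.0006 -0.0004  0.0578]
```

View pics/sd2.png

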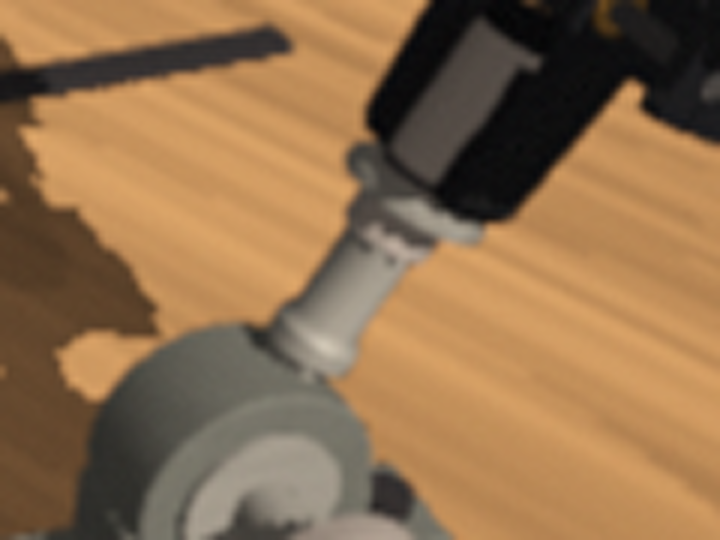

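The view shows the rim sitting squarely on the shoulder at (315,350). The push of 29 N is more than needed, so I'll ease off slightly.

Call:
servo_tool:
  translation:
    - [0,0,-0.0006]
    - [0,0,0]
    - [0,0,0]
    - [0,0,0]
  turn:
    - [0,0,0]
    - [0,0,0]
    - [0,0,0]
    - [0,0,0]

```text
clock: 13.5
tool_pos: [0.5025, 0.1584, 0.1564]
eef_rot: [0.212, 0.947, -0.053, 0.236]
contact_force: [-10.4, 2.8, 15.1]
opening: 0.31
finger_force: 45.0
```

```bash
python3 q.py; python3 -c "
from plant import r
f=r.get_state()['contact_force']; print(f)
if 8<f[2]<25: print(r.finish_job())"
```

```text
13.5 turn [0.0007 0.0001 0.0014] F nip frame [  0.5933  -1.9189 -21.4402] [-0.0752  0.8442 -0.2043]
tool->nip [ 0.0005 -0.0004  0.0579]
[-10.39379021   2.79062851  15.05201793]
the job is handed in; nothing more can be done
None
```

I handed the job in at 13.5 s with the gun's mouth seated squarely on the nipple's shoulder, still gripped at 45 N and pressed on with about 21 N; the pliers, tape, tin and file were never approached, and no verdict came back.

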